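# Set a rail to the stop and throw the hold-down clamp

### The job

Set the oak rail up for its cut: slide it across the sled until it lies flat against the fence along its whole length and its end just meets the dark end stop, without lifting the rail or shoving the stop along. Then push the red clamp handle right over until it snaps past centre and the rubber foot holds the rail down. Leave the other things on the bench where they are.

Things in the scene. Friction and masses are not known exactly. Their poses are not given: they have to be found in the camera images.
- sled: crosscut sled fixed on the bench: 12 mm plywood base with a fence across it and a toggle clamp on the fence. Origin on the bench top under the fence's face. x: away from the robot, square into the fence (the rail bears on it from the -x side); y: along the fence towards the end stop; z up. Base from x -140 to +70, y -300 to +260 mm, with a 3.6 mm saw slot at y -60
- fence_face (a point): point on the working face of the beech fence (sled x = 0, y = 0), 24 mm above the bench; axes as the sled. The fence is 50 mm thick and 30 mm high over the base, its top 42 mm above the bench; it runs the full length of the sled
- stop_face (a point): point on the walnut end stop's face that the rail's end must meet: 20 mm in front of the fence, 24 mm above the bench; axes as the sled, the rail comes from -y. Block 40 mm along y, 36 mm deep, bracket and black knob over the fence up to 71 mm above the bench. It starts anywhere in a 50 mm range; held only by its knob, a shove of about 32 N shifts it, lighter contact does not
- rail_center (a point): centre (half-way up) of the loose oak rail, 300 long (y) x 40 wide (x) x 24 mm thick, 0.15 to 0.3 kg, flat on the sled base, its centre 24 mm above the bench. It starts 3 to 43 mm off the fence, up to 4 degrees askew, and 25 to 125 mm short of the stop. Its y points along it to the stop, x to the fence. It slides with 1 to 2.5 N
- rail_stop_end (a point): centre of the rail's end face on the stop side (rail_center + 150 along the rail's y)
- rail_fence_a (a point): point on the rail's fence-side long face, 10 from the stop-side end, half-way up
- rail_fence_b (a point): point on the rail's fence-side long face, 10 from the other end, half-way up
- clamp_handle (a joint): toggle of the hold-down clamp, rad: 0 = open (handle upright, arm raised), 1.97 = linkage in line (centre), 2.24 = snapped past centre onto its stop, holding. Let go short of the centre it does not clamp: it stays there or springs part-way back. Pushing it over at handle_grip takes 1 to 2 N at first and about 5 N between 1.4 and 1.9; then it snaps on by itself
- handle_grip (a point): point on the axis of the red grip (round bar, 17 mm thick), 15 mm short of its end; the grip runs 45 mm from here back to the clamp. At sled y +75 it passes, as the clamp shuts, (sled x, height) mm: open (32,145), (57,144), (74,138), (88,129), (99,112), (105,91), shut (106,78). Open, the handle is upright, leaning 6 degrees away from the rail; shut, it lies back, rising 8 degrees to its end
- foot_pad (a point): underside of the clamp's black rubber foot (17 mm across) on its spindle. Open, it stands 30 mm in front of the fence, 92 mm above the bench, and the raised steel arm and spindle reach 110 mm above the bench, 12 mm either side of sled y +75: keep clear of them when pushing the rail. Shut, it presses on the rail's top 22 mm in front of the fence
- clamp_foot: the rubber foot itself (same origin as foot_pad); it presses on the rail with about 25 N when the clamp is shut on it
- pencil: flat red carpenter's pencil, 115 long x 8 x 7, lying along the near edge of the sled. Bystander; origin under its middle (sizes in mm)
- offcut: small oak block 40 x 55 x 24 on the near corner of the sled at the stop end. Bystander; origin under its middle (sizes in mm)
- glue: white glue bottle with yellow label and orange cap, diameter 62, 190 tall, standing on the bench to the robot's left. Bystander; origin under its middle (sizes in mm)
- square: try square lying on the bench at the right: dark wood stock 22 x 115 x 18, steel blade 150 long. Bystander; origin under the middle of the stock (sizes in mm)
- tape: yellow and black tape measure about 75 x 36 x 54 tall, on the bench beyond the sled. Bystander; origin under its middle (sizes in mm)
- brush: bench brush 240 long, on the bench at the right. Bystander; origin under it (sizes in mm)
- featherboard: brown wooden featherboard (comb) 170 x 72 x 18, on the bench beyond the sled. Bystander; origin under it (sizes in mm)

How it is judged:
By the outcome, as a careful person would: the job done as asked, in the order asked, and still so for the second after the job is handed in, with the robot touching nothing.
It also fails if it takes over 72 s, if anything falls off the work surface, if the arm or the gripper's body presses on something with over 40 N, if the wrist force passes 120 N, or if a joint passes its speed limit or range.

### The arm

A 6-joint arm with a two-finger parallel gripper is mounted at the origin on the work surface. World frame = base frame: x ahead of the robot, y to its left, z up, the work surface at z = 0. Lengths are in mm, angles in rad, forces in N, time in s.
With the tool pointing down it reaches from about 275 to 750 mm from the base axis. Payload 10.2 kg.
Tool frame: the origin (TCP) lies midway between the tips of the shut fingers; the grasp point (between the pads) lies 19 mm behind it (ctrl.tcp_to_grasp is the z of the grasp point in the tool frame, in mm); z points along the fingers, y is the direction in which the jaws open and shut (so a half turn about z gives the same grasp; the last joint's range is limited). The gripper opens to 85 mm and grips with 20 to 120 N. Pads are 22 mm wide; open, the fingers measure 114 mm over their backs; the gripper's body (76 mm by 85 mm) begins 54 mm behind the grasp point. The pads swing forward as they close: fully open they stand 13 mm farther back than shut.
Start: joints at [-1.532, 0.313, 1.498, -0, 1.331, -0.223], TCP at [135.867, -507.121, 231.294] pointing down, gripper open.
Joint ranges: [-2.94, 2.94], [-0.97, 2.17], [0.19, 2.56], [-1.23, 4.37], [0.02, 3.11], [-2.88, 2.88]. Speed limits (rad/s): [2.39, 2.39, 3.01, 3.14, 3.14, 3.14].

### API

Orientations are given as a unit quaternion [w, x, y, z].
In Python, from rig import sensors, capture, order, ctrl gives the robot as it stands. The module is installed in compiled form; this text tells all that it offers.
- The arm moves only by the tool play_rows, never from a script. Its argument "deltas" is a list of rows, each a list of 7 numbers: the shift along the world's x, y, z in units of 40 mm (1.0 is 40 mm), then the turn, a rotation vector about the world's x, y, z in units of 6 degrees (1.0 is 6 degrees), then the opening, from -1 (shut) to 1 (fully open). A call has 1 to 8 rows; each row shifts and turns the commanded pose from where the row before left it; what a row does not reach is not made up. A row lasts 1/12 s, in which the tool goes at most 41.7 mm and 7.16 degrees, less where a joint would pass 70% of its speed; a pose out of reach is approached as far as the arm can. A call is refused whole if a number of a shift passes 1 or a number of a turn 1, either way. A call with a gripper value outside its range is refused whole. The fingers move at their own pace and stop on an object; "squeeze" is the grip in N (left out, the last holds). Time passes only in rows, so rows that do not move let the fingers close. It gives the time, the measured TCP pose, the force and the opening at its end, in the units of the state.
- sensors.sense(): the state, without advancing time (a new reading comes with each control period).
- capture(name): name is "scene" or "top" or "wrist"; returns a dict with "pixels" (400x640x3 uint8, red, green, blue), "z_map" (400x640 float32, mm along the optical axis (not along the pixel's ray), 0 where there is no reading), "fx", "fy", "cx", "cy" (pixels), "k1" (the pictures are not rectified: a ray, as slopes to the right and down, at radius r is drawn at 1 + k1 r^2 times it, then the intrinsics apply), "eye" and "rotation" of the camera in the world; the wrist camera has in their place "tool_from_camera" (4x4, takes a point from camera to tool coordinates, whose origin is the TCP and whose axes are the flange's). Camera axes: x right, y down, z forward; pixel columns grow to the right and rows downward; lengths in mm; the calibration is good to about 2 mm. A picture is of the moment at which its call begins: read the wrist's pose just before it.
- order.finish_job(): hands the job in, once; it reports no verdict.
The state is a dict: "time_s": time; "joints": joint angles; "dq": joint speeds; "tau": joint torques, N m; "eef_pos": TCP position; "ee_rot": TCP orientation; "force": force on the tool from outside, world axes, zero at the start; "wrist_torque": the same for the moment, N m; "grip_width": opening from 0.0 (shut) to 1.0 (fully open).
Only numpy, scipy, OpenCV 4.12 (cv2) and the standard library are available. Lean on these libraries where they do the work, as an engineer would, in place of code of your own. Each camera call takes 0.05 s, during which the arm holds its last target. There are 200 camera calls.

## Working session

There is one attempt and no reset: what is moved stays moved. The work goes in short steps, Python scripts to look and compute and a tool call to move; the robot and the scene stay as the last step left them, time stands still between calls to the robot, and variables do not carry over. Pictures are saved under pics/ and viewed, about 8 in all and at most 12, crops included, and the job is handed in when it is done.

Besides the shell and the picture viewer there is one more tool, called as name([rows], argument=value, ...), one row to a line, values as JSON. play_rows: Moves the arm, as the interface text tells. Its arguments: {"type":"object","properties":{"deltas":{"type":"array","items":{"type":"array","items":{"type":"number"}}},"squeeze":{"type":"number"}},"required":["deltas"]}

```bash
mkdir -p pics
cat > h.py <<'E'
import numpy as np, cv2
from rig import sensors, capture, order, ctrl
from scipy.spatial.transform import Rotation as R
def cam(name):
    s=sensors.sense(); c=capture(name)
    if name=='wrist':
        q=s['ee_rot']; T=np.eye(4); T[:3,:3]=R.from_quat([q[1],q[2],q[3],q[0]]).as_matrix(); T[:3,3]=s['eef_pos']
        M=T@np.array(c['tool_from_camera']); c['eye']=M[:3,3]; c['rotation']=M[:3,:3]
    c['eye']=np.array(c['eye']); c['rotation']=np.array(c['rotation']); return c
def rays(c,uv):
    uv=np.asarray(uv,float).reshape(-1,2)
    d=np.stack([(uv[:,0]-c['cx'])/c['fx'],(uv[:,1]-c['cy'])/c['fy']],1); p=d.copy()
    for _ in range(20): p=d/(1+c['k1']*(p**2).sum(1,keepdims=True))
    return np.c_[p,np.ones(len(p))]
def onplane(c,uv,z):
    r=rays(c,uv)@c['rotation'].T
    return c['eye']+r*((z-c['eye'][2])/r[:,2])[:,None]
def cloud(c):
    v,u=np.mgrid[0:400,0:640]; r=rays(c,np.c_[u.ravel(),v.ravel()])*c['z_map'].ravel()[:,None]
    return (r@c['rotation'].T+c['eye']).reshape(400,640,3)
def save(c,n,box=None,k=1):
    im=c['pixels'][:,:,::-1]
    if box: im=im[box[1]:box[3],box[0]:box[2]]
    cv2.imwrite('pics/'+n+'.png',cv2.resize(im,None,fx=k,fy=k,interpolation=cv2.INTER_CUBIC))
E
python3 - <<'E'
from h import *
print(sensors.sense(), ctrl.tcp_to_grasp)
for n in('top','scene'):
    c=cam(n); save(c,n+'0'); np.savez(n+'0.npz',**c); print(n,c['eye'],c['rotation'].round(3).tolist(),c['fx'],c['k1'])
E
```

```text
{'time_s': 0.0, 'joints': array([-1.53239126e+00,  3.13458948e-01,  1.49845259e+00,  1.06996451e-05,
        1.33097570e+00, -2.23420386e-01]), 'dq': array([ 0.0010554 ,  0.00041875,  0.00149692, -0.00077791,  0.00032851,
       -0.00067506]), 'tau': array([ 1.87011829e-03, -4.12257457e+01, -2.59741545e+01, -8.43640260e-05,
        4.12702560e-03, -4.14725389e-05]), 'eef_pos': array([ 135.86367907, -506.85045215,  230.72465312]), 'ee_rot': array([-6.44046582e-04,  9.91443119e-01,  1.30537824e-01,  6.49679803e-05]), 'force': array([-0.11261133,  0.28976994,  0.00547778]), 'wrist_torque': array([ 0.00037297,  0.00165445, -0.01541369]), 'grip_width': 0.9971873793484191} -18.700000000000003
top [ 444.69107125    4.03178996 1335.78517379] [0.027, -0.697, 0.715, -0.044] 388.6397807208594 -0.009333836776173082
scene [1008.33962395  713.03454339  982.28049378] [-0.093, 0.249, 0.892, -0.366] 379.273659844128 0.018440166755464112
```

View pics/top0.png

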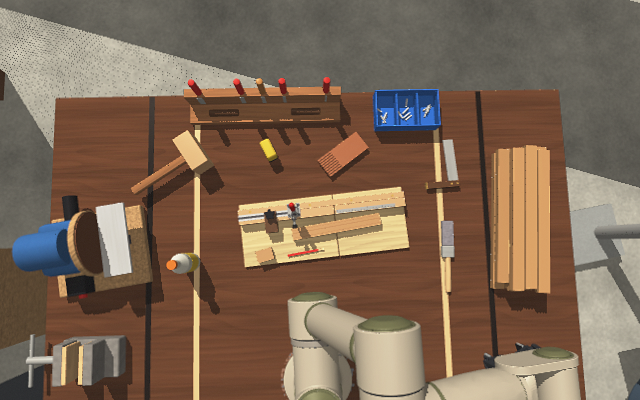

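View pics/scene0.png

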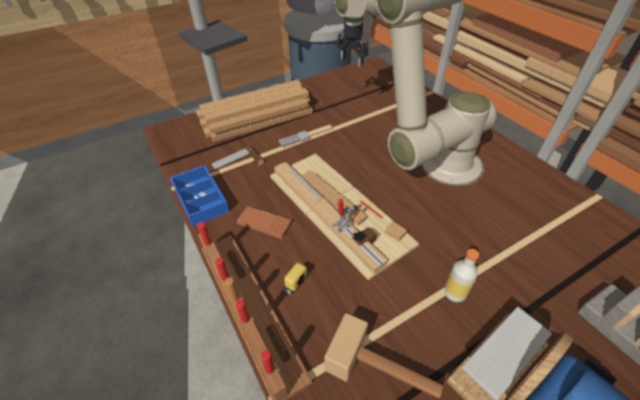

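```bash
python3 - <<'E'
s=open('h.py').read()
s=s.replace("c['rotation']=np.array(c['rotation']); return c","r=np.array(c['rotation'])\n    c['rotation']=R.from_quat([r[1],r[2],r[3],r[0]]).as_matrix() if r.size==4 else r\n    return c")
open('h.py','w').write(s)
E
python3 - <<'E'
from h import *
c=cam('top'); P=cloud(c); im=cv2.cvtColor(c['pixels'],cv2.COLOR_RGB2HSV)
sub=np.zeros((400,640),bool); sub[180:275,230:415]=True
z=P[:,:,2]; print('bench z',np.median(z[300:,200:280]),np.median(z[100:,560:][:150][:0+1]) )
def rect(m,n):
    k=(m&sub).astype(np.uint8); nn,l,st,ct=cv2.connectedComponentsWithStats(k)
    for i in range(1,nn):
        if st[i,4]>60:
            q=P[l==i]; r=cv2.minAreaRect(q[:,:2].astype(np.float32)); print(n,st[i],q[:,2].mean().round(1),np.round(r[0],1),np.round(r[1],1),round(r[2],2), cv2.boxPoints(r).round(0).tolist())
rect((z>4)&(z<20),'base'); rect((z>38)&(z<48),'fence'); rect((z>28)&(z<39),'rail'); rect(z>5,'all')
save(c,'crop',(230,180,415,275),4)
E
```

```text
bench z -0.38036738361108746 -748.5847093350649
base [333 185  70  14 349] 12.1 [ 618.9 -190.6] [ 24.1 243.8] 4.91 [[596.0, -70.0], [617.0, -313.0], [641.0, -311.0], [620.0, -68.0]]
base [238 195  94  15 457] 12.3 [592.8  96.2] [ 24.5 321. ] 5.25 [[566.0, 255.0], [595.0, -65.0], [620.0, -63.0], [590.0, 257.0]]
base [ 238  207  172   60 5337] 12.3 [465.9 -36.8] [147.7 581.6] 5.33 [[365.0, 246.0], [419.0, -333.0], [566.0, -319.0], [512.0, 260.0]]
fence [ 297  191  109   28 1502] 42.7 [ 572.7 -126.6] [ 50.6 366.1] 5.27 [[531.0, 53.0], [564.0, -311.0], [615.0, -307.0], [581.0, 58.0]]
fence [238 204  53  21 595] 42.6 [546.5 163.2] [ 50.9 171.6] 5.27 [[513.0, 246.0], [529.0, 75.0], [580.0, 80.0], [564.0, 251.0]]
rail [292 213  90  28 903] 35.6 [501.3 -77.4] [ 40.  300.4] 8.88 [[458.0, 68.0], [505.0, -229.0], [544.0, -223.0], [498.0, 74.0]]
rail [255 247  20  16 184] 35.2 [412.7 163.7] [39.5 54.7] 14.4 [[387.0, 185.0], [400.0, 132.0], [439.0, 142.0], [425.0, 195.0]]
all [  238   187   172    80 10184] 30.4 [505.6 -33.5] [218.2 575.5] 4.66 [[373.0, 244.0], [420.0, -329.0], [638.0, -311.0], [591.0, 262.0]]
```

View pics/crop.png

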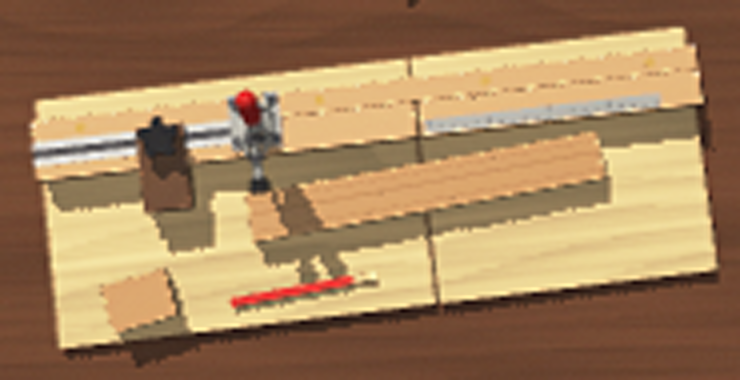

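```bash
cat >> h.py <<'E'
O=np.array([536.7,-12.6]); a=np.radians(5.27); X=np.array([np.cos(a),np.sin(a)]); Y=np.array([-np.sin(a),np.cos(a)])
def tosled(p): p=np.asarray(p); d=p[...,:2]-O; return np.stack([d@X,d@Y,p[...,2]],-1)
def toworld(x,y,z): return np.r_[O+x*X+y*Y,z]
def go(x,y,z):  # remaining move in row units
    s=sensors.sense(); return ((toworld(x,y,z)-s['eef_pos'])/40).round(2)
def st():
    s=sensors.sense(); print(round(s['time_s'],2),tosled(s['eef_pos']).round(1),'F',s['force'].round(1), 'grip',round(s['grip_width'],2))
E
python3 - <<'E'
from h import *
c=cam('top'); Q=tosled(cloud(c)); x,y,z=Q[...,0],Q[...,1],Q[...,2]; hsv=cv2.cvtColor(c['pixels'],cv2.COLOR_RGB2HSV)
m=(x<-3)&(x>-34)&(y>95)&(y<240)&(z>20)&(z<80)
print('stop',m.sum(),np.percentile(y[m],[0,3,50,97,100]),np.percentile(x[m],[0,100]),np.percentile(z[m],[5,50,95]))
red=((hsv[...,0]<8)|(hsv[...,0]>172))&(hsv[...,1]>150)&(abs(y)<250)&(x>-140)
p=red&(x<-60); print('pencil',p.sum(),x[p].min(),x[p].max(),y[p].min(),y[p].max())
p=red&(x>-10)&(x<100); print('handle',p.sum(),Q[p].mean(0),Q[p].min(0),Q[p].max(0))
st(); print(go(-95,-60,150), 'check rail ctr',tosled([501.3,-77.4,36]))
E
```

```text
stop 123 [133.28631445 133.72864963 152.66389436 172.598049   178.63111418] [-33.93724914  -3.36226196] [40.69151176 51.64792014 55.94450148]
pencil 78 -121.1086990736138 -90.09238343146953 11.694553767904637 110.83884591952916
handle 33 [ 30.0633761   74.65939308 157.17856902] [ 21.96490864  68.18286904 119.81611433] [ 39.81655499  81.66366878 171.49050264]
0.2 [-444.6 -455.5  231. ] F [-0.6 -0.4  0.1] grip 1.0
[ 7.79 10.65 -2.02] check rail ctr [-41.20219071 -61.27462346  36.        ]
```

play_rows([
  [0.55,0.76,0,0,0,-0.3,-1],
  [0.55,0.76,0,0,0,-0.3,-1],
  [0.55,0.76,0,0,0,-0.3,-1],
  [0.55,0.76,0,0,0,-0.3,-1],
  [0.55,0.76,0,0,0,-0.3,-1],
  [0.55,0.76,0,0,0,-0.12,-1],
  [0.55,0.76,0,0,0,0,-1],
  [0.55,0.76,0,0,0,0,-1],
], squeeze=40)

```text
time_s: 0.87
eef_pos: [312.5, -262.2, 231.3]
ee_rot: [0.0, 0.999, 0.046, 0.0]
force: [0.3, -0.6, -0.8]
grip_width: -0.001
```

play_rows([
  [0.55,0.76,-0.3,0,0,0,-1],
  [0.55,0.76,-0.3,0,0,0,-1],
  [0.55,0.76,-0.3,0,0,0,-1],
  [0.55,0.76,-0.3,0,0,0,-1],
  [0.55,0.76,-0.3,0,0,0,-1],
  [0.6,0.76,-0.5,0,0,0,-1],
  [0,0,0,0,0,0,-1],
  [0,0,0,0,0,0,-1],
])

```text
time_s: 1.53
eef_pos: [444.8, -81.5, 151.3]
ee_rot: [-0.0, 0.999, 0.048, -0.001]
force: [-0.7, -0.2, 0.3]
grip_width: -0.0
```

Run:
```python
from h import *
st(); print(go(-85,-60,21)); print(sensors.sense()['ee_rot'])
```

```text
1.53 [-97.8 -60.1 151.3] F [-0.7 -0.2  0.3] grip -0.0
[ 0.32  0.03 -3.26]
[-4.81357704e-04  9.98856735e-01  4.77905322e-02 -1.02758644e-03]
```

play_rows([
  [0.16,0.02,-0.9,0,0,0,-1],
  [0.16,0.01,-0.9,0,0,0,-1],
  [0,0,-0.7,0,0,0,-1],
  [0,0,-0.5,0,0,0,-1],
  [0,0,-0.26,0,0,0,-1],
  [0,0,0,0,0,0,-1],
  [0,0,0,0,0,0,-1],
])

```text
time_s: 2.12
eef_pos: [457.6, -82.7, 22.4]
ee_rot: [0.0, 0.999, 0.045, 0.0]
force: [-0.1, 0.6, -0.1]
grip_width: -0.001
```

play_rows([
  [0.15,0.014,0,0,0,0,-1],
  [0.15,0.014,0,0,0,0,-1],
  [0.12,0.011,0,0,0,0,-1],
  [0.12,0.011,0,0,0,0,-1],
  [0.07,0.006,0,0,0,0,-1],
  [0,0,0,0,0,0,-1],
])

```text
time_s: 2.62
eef_pos: [482.8, -79.4, 22.0]
ee_rot: [0.0, 0.999, 0.046, 0.0]
force: [0.1, -0.0, -0.5]
grip_width: -0.0
```

Run:
```python
from h import *
st()
```

```text
2.62 [-59.8 -61.5  22. ] F [ 0.1 -0.  -0.5] grip -0.0
```

play_rows([
  [0.07,0.006,0,0,0,0,-1],
  [0.06,0.006,0,0,0,0,-1],
  [0.05,0.005,0,0,0,0,-1],
  [0.05,0.005,0,0,0,0,-1],
])

```text
time_s: 2.95
eef_pos: [491.2, -78.4, 21.7]
ee_rot: [-0.0, 0.999, 0.046, -0.0]
force: [-3.8, 0.6, 0.5]
grip_width: -0.0
```

play_rows([
  [0.03,0.003,0,0,0,0,-1],
  [0.03,0.003,0,0,0,0,-1],
])

```text
time_s: 3.12
eef_pos: [491.7, -78.3, 21.6]
ee_rot: [-0.0, 0.999, 0.047, -0.003]
force: [-19.6, -5.2, 13.7]
grip_width: -0.001
```

```bash
cat > rail.py <<'E'
from h import *
st(); c=cam('top'); P=cloud(c); z=P[...,2]; Q=tosled(P)
m=((z>28)&(z<39)&(Q[...,0]<3)&(Q[...,0]>-75)&(abs(Q[...,1])<250)).astype(np.uint8)
n,l,s,_=cv2.connectedComponentsWithStats(m); i=1+s[1:,4].argmax()
r=cv2.minAreaRect(Q[l==i][:,:2].astype(np.float32)); print(s[i],np.round(r[0],1),np.round(r[1],1),round(r[2],2),cv2.boxPoints(r).round(1).tolist())
E
python3 rail.py
```

```text
3.12 [-50.8 -61.3  21.6] F [-19.6  -5.2  13.7] grip -0.0
[292 216  27  15 236] [-19.   41.7] [41.  91.8] 0.0 [[-39.400001525878906, 87.5999984741211], [-39.400001525878906, -4.199999809265137], [1.5, -4.199999809265137], [1.5, 87.5999984741211]]
```

play_rows([
  [-0.35,-0.03,0,0,0,0,-1],
  [0.083,-0.9,0,0,0,0,-1],
  [0.083,-0.9,0,0,0,0,-1],
  [0.083,-0.9,0,0,0,0,-1],
  [0.083,-0.9,0,0,0,0,-1],
  [0.083,-0.9,0,0,0,0,-1],
  [0,0,0,0,0,0,-1],
  [0,0,0,0,0,0,-1],
])

```text
time_s: 3.83
eef_pos: [496.4, -261.2, 21.6]
ee_rot: [0.0, 0.999, 0.045, 0.001]
force: [0.4, -0.3, 0.2]
grip_width: -0.001
```

play_rows([
  [0.5,0.05,0,0,0,0,-1],
  [0.57,0.05,0,0,0,0,-1],
  [0,0,0,0,0,0,-1],
  [0,0,0,0,0,0,-1],
])

```text
time_s: 4.17
eef_pos: [539.6, -254.1, 21.5]
ee_rot: [-0.0, 0.999, 0.047, 0.0]
force: [0.1, 0.4, -0.2]
grip_width: 0.001
```

```bash
python3 rail.py
```

```text
4.17 [ -19.3 -240.7   21.5] F [ 0.1  0.4 -0.2] grip 0.0
[292 210  83  21 815] [-18.4 -53.6] [281.8  42.5] 89.9 [[-39.900001525878906, -194.39999389648438], [2.5999999046325684, -194.5], [3.0999999046325684, 87.30000305175781], [-39.400001525878906, 87.30000305175781]]
```

play_rows([
  [-0.028,0.3,0,0,0,0,-1],
  [-0.015,0.15,0,0,0,0,-1],
  [-0.012,0.13,0,0,0,0,-1],
  [-0.012,0.13,0,0,0,0,-1],
  [-0.012,0.13,0,0,0,0,-1],
  [-0.012,0.13,0,0,0,0,-1],
  [-0.012,0.13,0,0,0,0,-1],
  [-0.009,0.1,0,0,0,0,-1],
])

```text
time_s: 4.88
eef_pos: [534.4, -207.1, 21.9]
ee_rot: [0.0, 0.999, 0.046, -0.0]
force: [-2.7, -2.9, 0.6]
grip_width: -0.002
```

```bash
python3 rail.py
python3 - <<'E'
from h import *
c=cam('top'); Q=tosled(cloud(c)); x,y,z=Q[...,0],Q[...,1],Q[...,2]
m=(x<-3)&(x>-34)&(y>95)&(y<240)&(z>38)&(z<80)
print('stop',m.sum(),np.percentile(y[m],[0,3,50,97,100]))
save(c,'crop2',(230,180,415,275),4)
E
```

```text
4.88 [ -20.2 -193.5   21.9] F [-2.7 -2.9  0.6] grip -0.0
[282 211  78  21 757] [-18.3 -12.5] [260.2  42.5] 89.94 [[-39.70000076293945, -142.60000610351562], [2.799999952316284, -142.60000610351562], [3.0999999046325684, 117.5999984741211], [-39.5, 117.5999984741211]]
stop 129 [ 95.22918891 109.84734527 151.05074897 172.23113764 174.2879972 ]
```

View pics/crop2.png

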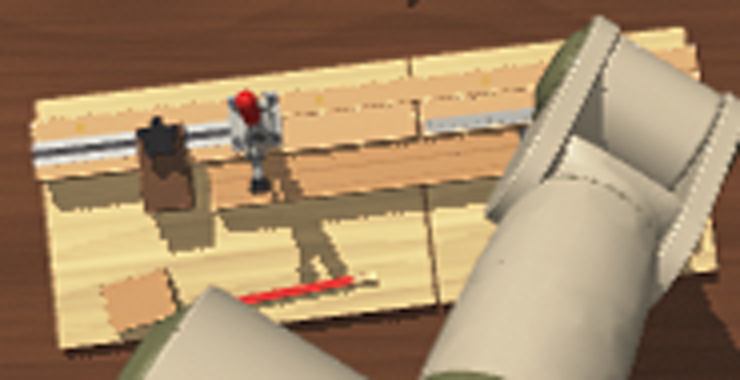

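play_rows([
  [-0.009,0.1,0,0,0,0,-1],
  [-0.007,0.08,0,0,0,0,-1],
  [-0.005,0.05,0,0,0,0,-1],
  [-0.003,0.03,0,0,0,0,-1],
])

```text
time_s: 5.32
eef_pos: [533.7, -196.8, 21.9]
ee_rot: [0.0, 0.999, 0.046, 0.0]
force: [0.9, -1.3, 1.1]
grip_width: -0.004
```

play_rows([
  [-0.003,0.03,0,0,0,0,-1],
  [-0.002,0.02,0,0,0,0,-1],
])

```text
time_s: 5.48
eef_pos: [533.5, -195.1, 21.8]
ee_rot: [0.0, 0.999, 0.046, 0.0]
force: [0.8, -1.9, 0.6]
grip_width: -0.003
```

play_rows([
  [-0.002,0.02,0,0,0,0,-1],
  [-0.002,0.02,0,0,0,0,-1],
])

```text
time_s: 5.65
eef_pos: [533.3, -193.6, 21.8]
ee_rot: [0.0, 0.999, 0.046, 0.0]
force: [-0.3, -3.1, 0.7]
grip_width: 0.001
```

play_rows([
  [-0.002,0.02,0,0,0,0,-1],
  [0,0,0,0,0,0,-1],
])

```text
time_s: 5.82
eef_pos: [533.2, -192.6, 21.8]
ee_rot: [0.0, 0.999, 0.046, 0.0]
force: [0.7, -1.4, 1.7]
grip_width: -0.001
```

play_rows([
  [-0.002,0.02,0,0,0,0,-1],
  [0,0,0,0,0,0,-1],
])

```text
time_s: 5.98
eef_pos: [533.1, -191.8, 21.8]
ee_rot: [0.0, 0.999, 0.046, 0.0]
force: [0.8, -0.6, 1.2]
grip_width: -0.0
```

play_rows([
  [-0.002,0.02,0,0,0,0,-1],
  [0,0,0,0,0,0,-1],
])

```text
time_s: 6.15
eef_pos: [533.0, -191.1, 21.8]
ee_rot: [0.0, 0.999, 0.046, 0.0]
force: [0.4, -1.9, 0.7]
grip_width: -0.002
```

play_rows([
  [-0.001,0.015,0,0,0,0,-1],
  [0,0,0,0,0,0,-1],
])

```text
time_s: 6.32
eef_pos: [533.0, -190.9, 21.9]
ee_rot: [0.0, 0.999, 0.046, 0.0]
force: [0.7, -5.4, 1.5]
grip_width: 0.002
```

Run:
```python
from h import *
st()
c=cam('top'); Q=tosled(cloud(c)); x,y,z=Q[...,0],Q[...,1],Q[...,2]
m=(x<-3)&(x>-34)&(y>95)&(y<240)&(z>44)&(z<80)
print('stop',m.sum(),np.percentile(y[m],[0,3,50,97,100]))
```

```text
6.32 [ -20.  -177.2   21.9] F [ 0.7 -5.4  1.5] grip 0.0
stop 118 [120.19108029 134.09423929 152.80088782 172.50600696 173.55162822]
```

play_rows([
  [-0.001,0.012,0,0,0,0,-1],
  [0,0,0,0,0,0,-1],
])

```text
time_s: 6.53
eef_pos: [533.1, -190.8, 21.9]
ee_rot: [0.001, 0.999, 0.046, 0.0]
force: [0.7, -6.6, -0.4]
grip_width: 0.001
```

play_rows([
  [0.023,-0.25,0,0,0,0,-1],
  [0.03,-0.3,0,0,0,0,-1],
  [-0.65,-0.06,0,0,0,0,-1],
  [-0.65,-0.06,0,0,0,0,-1],
  [-0.081,0.88,0,0,0,0,-1],
  [-0.081,0.88,0,0,0,0,-1],
  [-0.081,0.88,0,0,0,0,-1],
])

```text
time_s: 7.12
eef_pos: [472.7, -111.0, 21.7]
ee_rot: [-0.0, 0.999, 0.045, -0.0]
force: [1.1, -0.5, 0.1]
grip_width: -0.0
```

play_rows([
  [-0.081,0.88,0,0,0,0,-1],
  [-0.081,0.88,0,0,0,0,-1],
  [0,0,0,0,0,0,-1],
  [0.22,0.02,0,0,0,0,-1],
  [0.15,0.013,0,0,0,0,-1],
  [0,0,0,0,0,0,-1],
])

```text
time_s: 7.62
eef_pos: [482.8, -40.2, 21.8]
ee_rot: [0.0, 0.999, 0.046, 0.0]
force: [0.9, -0.0, 0.4]
grip_width: -0.0
```

```bash
python3 rail.py
```

```text
7.62 [-56.2 -22.5  21.8] F [ 0.9 -0.   0.4] grip -0.0
[277 218  29  15 257] [-18.7  87.1] [94.4 41.6] 89.5 [[-39.900001525878906, 40.099998474121094], [1.7000000476837158, 39.70000076293945], [2.5, 134.10000610351562], [-39.099998474121094, 134.5]]
```

play_rows([
  [0.07,0.006,0,0,0,0,-1],
  [0.05,0.005,0,0,0,0,-1],
  [0,0,0,0,0,0,-1],
])

```text
time_s: 7.92
eef_pos: [486.7, -39.4, 21.8]
ee_rot: [-0.0, 0.999, 0.046, 0.0]
force: [0.3, -0.0, 0.1]
grip_width: 0.001
```

play_rows([
  [0.02,0.002,0,0,0,0,-1],
  [0.015,0.001,0,0,0,0,-1],
  [0,0,0,0,0,0,-1],
])

```text
time_s: 8.17
eef_pos: [487.8, -39.0, 21.8]
ee_rot: [0.0, 0.999, 0.046, -0.0]
force: [0.6, -1.6, 0.0]
grip_width: -0.002
```

play_rows([
  [0.02,0.002,0,0,0,0,-1],
  [0.015,0.001,0,0,0,0,-1],
  [0,0,0,0,0,0,-1],
])

```text
time_s: 8.42
eef_pos: [488.0, -38.9, 21.7]
ee_rot: [-0.0, 0.999, 0.046, -0.002]
force: [-7.9, -3.2, 5.7]
grip_width: 0.005
```

play_rows([
  [-0.4,-0.035,0,0,0,0,-1],
  [0,0,0.9,0,0,0,-1],
  [0,0,0.95,0,0,0,-1],
  [0,0,0.95,0,0,0,-1],
  [0,0.6,0.75,0,0,0,-1],
  [-0.1,0.8,0.2,0,0,0,-1],
  [-0.1,0.8,0,0,0,0,-1],
  [0,0,0,0,0,0,-1],
])

```text
time_s: 9.08
eef_pos: [464.5, 51.6, 172.6]
ee_rot: [-0.0, 0.999, 0.048, 0.001]
force: [0.4, -0.4, 0.7]
grip_width: 0.001
```

```bash
python3 - <<'E'
from h import *
st(); c=cam('wrist'); save(c,'w1'); np.savez('w1.npz',**c)
print(go(0,75,135))
E
python3 rail.py
```

```text
9.08 [-66.   70.6 172.6] F [ 0.4 -0.4  0.7] grip 0.0
[ 1.62  0.31 -0.93]
9.13 [-65.9  68.7 172.1] F [ 0.2 -0.4  0.3] grip 0.0
[308 211  60  17 492] [-18.4 -68.3] [196.2  42.2] 89.94 [[-39.599998474121094, -166.39999389648438], [2.5999999046325684, -166.5], [2.799999952316284, 29.799999237060547], [-39.400001525878906, 29.799999237060547]]
```

View pics/w1.png

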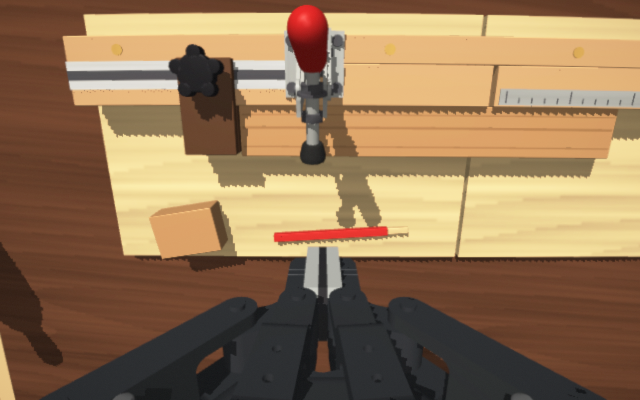

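Run:
```python
from h import *
c=dict(np.load('w1.npz')); save(c,'w1c',(170,90,340,170),4.5)
```

```text
(no output)
```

View pics/w1c.png

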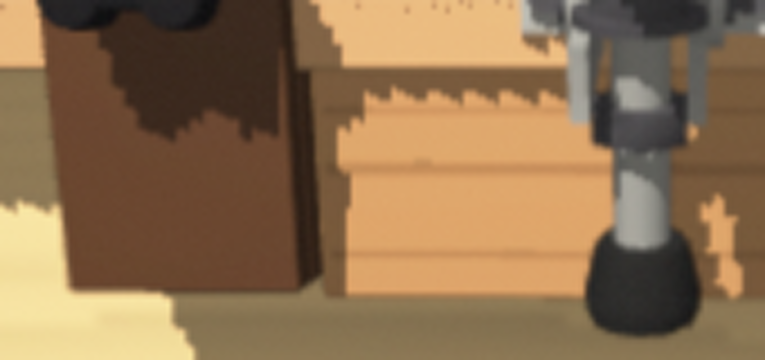

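play_rows([
  [0.5,0.12,0,0,0,0,-1],
  [0.55,0.1,-0.1,0,0,0,-1],
  [0.55,0.08,-0.4,0,0,0,-1],
  [0,0.03,-0.4,0,0,0,-1],
  [0,0,0,0,0,0,-1],
  [0,0,0,0,0,0,-1],
])

```text
time_s: 9.68
eef_pos: [528.8, 60.1, 135.1]
ee_rot: [-0.0, 0.999, 0.046, -0.001]
force: [-0.4, -0.1, 0.1]
grip_width: -0.002
```

Run:
```python
from h import *
st()
g=np.array([[32,145],[57,144],[74,138],[88,129],[99,112],[105,91],[106,78.]])
s=np.r_[0,np.cumsum(np.hypot(*np.diff(g,axis=0).T))]; phi=np.radians(6+76*s/s[-1])
n=np.c_[np.cos(phi),-np.sin(phi)]; k=g-8.5*n; print((k-[11,0]).round(1).tolist())
for p in k: print(go(p[0]-11,75,p[1]))
```

```text
9.68 [ -1.2  73.2 135.1] F [-0.4 -0.1  0.1] grip -0.0
[[12.5, 145.9], [38.2, 147.3], [56.0, 142.8], [71.0, 135.1], [83.6, 119.3], [91.6, 99.1], [93.8, 86.4]]
[0.34 0.08 0.27]
[0.98 0.14 0.3 ]
[1.42 0.18 0.19]
[ 1.79  0.21 -0.  ]
[ 2.11  0.24 -0.4 ]
[ 2.31  0.26 -0.9 ]
[ 2.36  0.26 -1.22]
```

play_rows([
  [0.22,0.05,0,0,0,0,-1],
  [0.22,0.03,0,0,0,0,-1],
  [0.22,0.02,0,0,0,0,-1],
  [0.22,0.02,0,0,0,0,-1],
  [0.22,0.02,0,0,0,0,-1],
  [0.2,0.02,0,0,0,0,-1],
  [0,0,0,0,0,0,-1],
])

```text
time_s: 10.27
eef_pos: [582.2, 66.7, 137.0]
ee_rot: [0.0, 0.999, 0.046, 0.001]
force: [0.3, -0.1, 0.1]
grip_width: 0.003
```

Run:
```python
from h import *
st(); c=cam('scene'); save(c,'s1',(270,150,430,270),5)
print(go(71,75,135))
```

```text
10.27 [ 52.6  74.8 137. ] F [ 0.3 -0.1  0.1] grip 0.0
[ 0.48  0.04 -0.04]
```

View pics/s1.png

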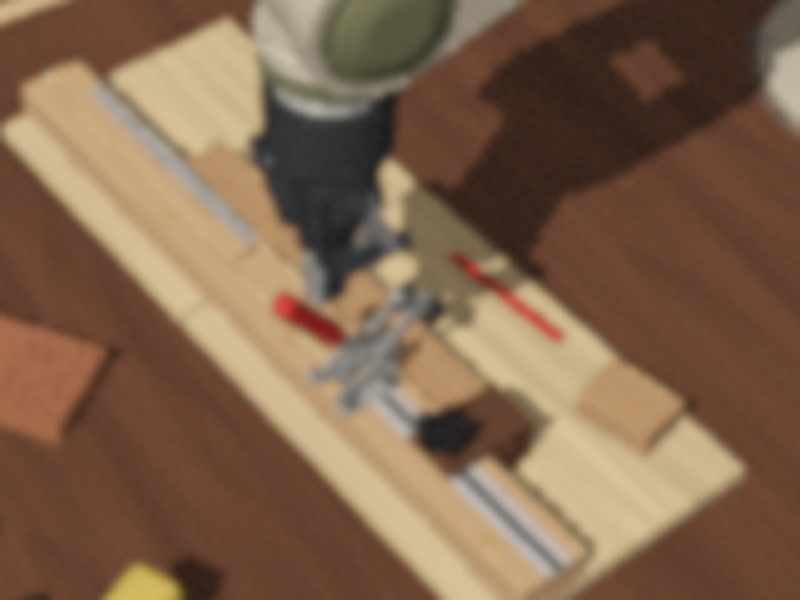

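play_rows([
  [0.16,0.015,0,0,0,0,-1],
  [0.16,0.015,0,0,0,0,-1],
  [0.15,0.015,-0.05,0,0,0,-1],
  [0.11,0.01,-0.13,0,0,0,-1],
  [0.11,0.01,-0.13,0,0,0,-1],
  [0.1,0.01,-0.14,0,0,0,-1],
  [0.07,0.005,-0.17,0,0,0,-1],
])

```text
time_s: 10.9
eef_pos: [616.4, 70.6, 110.7]
ee_rot: [0.0, 0.999, 0.046, 0.001]
force: [0.2, -0.4, 6.2]
grip_width: 0.002
```

Run:
```python
from h import *
st(); print(go(91.6,75,99),go(94,75,86))
```

```text
10.9 [ 87.   75.5 110.7] F [ 0.2 -0.4  6.2] grip 0.0
[ 0.12 -0.   -0.29] [ 0.18  0.   -0.62]
```

play_rows([
  [0.05,0.005,-0.15,0,0,0,-1],
  [0.05,0.005,-0.15,0,0,0,-1],
  [0.04,0,-0.15,0,0,0,-1],
  [0.02,0,-0.1,0,0,0,-1],
  [0.01,0,-0.06,0,0,0,-1],
  [0,0,0,0,0,0,-1],
])

```text
time_s: 11.4
eef_pos: [622.0, 71.0, 85.6]
ee_rot: [-0.0, 0.999, 0.046, -0.001]
force: [0.2, 0.3, -0.2]
grip_width: -0.001
```

Run:
```python
from h import *
st()
```

```text
11.4 [92.6 75.4 85.6] F [ 0.2  0.3 -0.2] grip -0.0
```

play_rows([
  [0,0,0.7,0,0,0,-1],
  [0,0,0.9,0,0,0,-1],
  [-0.5,-0.1,0.7,0,0,0,-1],
  [-0.9,-0.2,0.2,0,0,0,-1],
  [-0.9,-0.2,0,0,0,0,-1],
  [-0.9,-0.1,0,0,0,0,-1],
  [-0.5,0,0,0,0,0,-1],
  [0,0,0,0,0,0,-1],
])

```text
time_s: 12.07
eef_pos: [471.4, 47.2, 187.1]
ee_rot: [-0.0, 0.999, 0.046, -0.0]
force: [-0.5, -0.9, -0.5]
grip_width: -0.003
```

play_rows([
  [0,0,0,0,0,0,-1],
  [0,0,0,0,0,0,-1],
])

```text
time_s: 12.23
eef_pos: [475.2, 46.9, 186.9]
ee_rot: [0.0, 0.999, 0.046, 0.001]
force: [-0.6, 0.0, -0.5]
grip_width: 0.004
```

```bash
python3 rail.py
python3 - <<'E'
from h import *
c=cam('wrist'); save(c,'w2')
c=cam('top'); Q=tosled(cloud(c)); x,y,z=Q[...,0],Q[...,1],Q[...,2]; hsv=cv2.cvtColor(c['pixels'],cv2.COLOR_RGB2HSV)
red=((hsv[...,0]<8)|(hsv[...,0]>172))&(hsv[...,1]>150)&(abs(y)<250)&(x>-140)
p=red&(x<-60); print('pencil',p.sum(),x[p].min(),x[p].max(),y[p].min(),y[p].max())
p=red&(x>20)&(x<140)&(y>50); print('handle',p.sum(),Q[p].mean(0),Q[p].min(0),Q[p].max(0))
m=(x<-3)&(x>-34)&(y>95)&(y<240)&(z>44)&(z<80)
print('stop',m.sum(),np.percentile(y[m],[0,3,50,97,100]))
E
```

```text
12.23 [-55.8  64.9 186.9] F [-0.6  0.  -0.5] grip 0.0
[323 211  45  16 445] [-19.5 -93. ] [147.4  41.5] 88.87 [[-41.70000076293945, -166.3000030517578], [-0.20000000298023224, -167.10000610351562], [2.700000047683716, -19.700000762939453], [-38.70000076293945, -18.899999618530273]]
pencil 53 -121.21275357039252 -90.09238343146953 25.012434004675157 111.15164794073522
handle 119 [94.64614976 75.99496053 75.74842329] [58.05494844 66.58668969 -3.39550527] [139.60337845  88.68318714  90.56219169]Traceback (most recent call last):
  File "<stdin>", line 8, in <module>
    return _quantile_unchecked(
        a, q, axis, out, overwrite_input, method, keepdims, weights)
    return _ureduce(a,
                    func=_quantile_ureduce_func,
    ...<5 lines>...
                    overwrite_input=overwrite_input,
                    method=method)
    r = func(a, **kwargs)
    result = _quantile(arr,
                       quantiles=q,
    ...<2 lines>...
                       out=out,
                       weights=wgt)
    slices_having_nans = np.isnan(arr[-1, ...])
                                  ~~~^^^^^^^^^
IndexError: index -1 is out of bounds for axis 0 with size 0
```

View pics/w2.png

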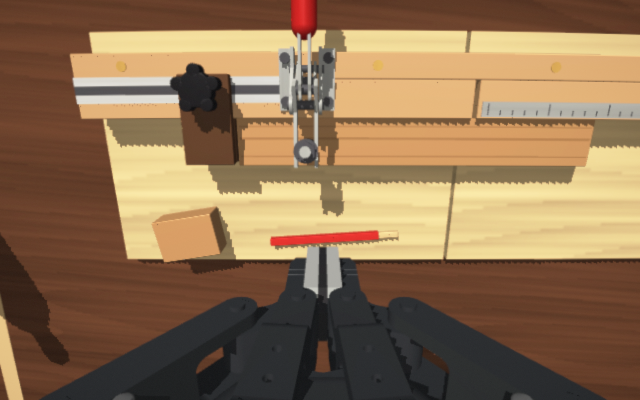

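play_rows([
  [-0.5,-0.8,0.3,0,0,0,-1],
  [-0.5,-0.8,0.3,0,0,0,-1],
  [-0.5,-0.8,0.3,0,0,0,-1],
  [-0.4,-0.9,0.2,0,0,0,-1],
  [-0.3,-0.9,0,0,0,0,-1],
  [-0.2,-0.9,0,0,0,0,-1],
  [-0.2,-0.9,0,0,0,0,-1],
  [-0.2,-0.9,0,0,0,0,-1],
])

```text
time_s: 13.05
eef_pos: [361.9, -231.1, 230.7]
ee_rot: [0.0, 0.999, 0.046, 0.0]
force: [1.2, -0.3, 0.5]
grip_width: 0.002
```

play_rows([
  [-0.4,-0.9,0,0,0,0,-1],
  [-0.4,-0.9,0,0,0,0,-1],
  [-0.4,-0.9,0,0,0,0,-1],
  [-0.4,-0.9,0,0,0,0,-1],
  [0,0,0,0,0,0,-1],
  [0,0,0,0,0,0,-1],
])

```text
time_s: 13.55
eef_pos: [297.8, -374.5, 229.9]
ee_rot: [-0.001, 0.999, 0.045, -0.0]
force: [-0.6, -0.3, 0.6]
grip_width: 0.002
```

```bash
python3 rail.py
python3 - <<'E'
from h import *
c=cam('top'); save(c,'t3',(230,180,415,275),4); Q=tosled(cloud(c)); x,y,z=Q[...,0],Q[...,1],Q[...,2]
m=(x<-3)&(x>-34)&(y>95)&(y<240)&(z>44)&(z<80)
print('stop',m.sum(),np.percentile(y[m],[0,3,50,97,100]))
for k in range(-160,130,30):  # rail near edge / far edge per slice
    s=(abs(y-k)<15)&(z>28)&(z<39)&(x>-75)&(x<5); 
    if s.sum()>5: print(k,s.sum(),x[s].min().round(1),x[s].max().round(1),np.median(z[s]).round(1))
E
```

```text
13.55 [-271.1 -338.4  229.9] F [-0.6 -0.3  0.6] grip 0.0
[277 210  91  23 886] [-19.1 -15.8] [ 42.  300.2] 0.17 [[-40.5, 134.3000030517578], [-39.599998474121094, -165.89999389648438], [2.4000000953674316, -165.8000030517578], [1.5, 134.39999389648438]]
stop 116 [133.74306433 134.78733768 152.97567432 172.10419294 174.2248106 ]
-160 71 -39.1 3.6 35.9
-130 85 -39.5 3.7 35.6
-100 91 -39.5 1.1 35.9
-70 90 -39.5 3.9 35.8
-40 92 -39.4 1.4 35.9
-10 93 -39.4 4.9 36.1
20 95 -39.6 4.3 35.2
50 94 -39.6 0.5 35.7
80 58 -39.6 4.0 35.3
110 99 -39.4 0.9 35.8
```

View pics/t3.png

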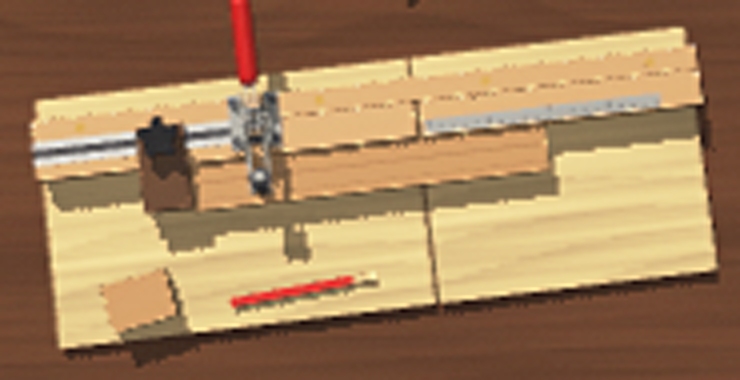

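```bash
python3 -c "
from h import *
print(order.finish_job())"
```

```text
the job is handed in; nothing more can be done
None
```

The job is handed in at about 14 s robot time. The rail is flat against the fence, its end meets the stop, and the clamp is shut on it. I pushed the rail onto the fence, slid it along until it touched the stop, pressed it to the fence again, and pushed the red handle over from behind and then above.

**Final checks**
- **Fence:** the rail's near edge lies 39.1–39.6 mm in front of the fence face along its whole length, against a 40 mm rail width. The fitted angle is 0.17° off the fence, within pixel noise.
- **Stop:** the rail's end and the stop's face both measure about y = 134 mm. The force at contact peaked near 7 N, well below the 32 N that would shift it. The stop read about 133–134 mm before and after, which is the resolution of the top view.
- **Clamp:** the handle lies back with its top about 90 mm above the bench. The force dropped to zero at the end of the stroke, so it snapped past centre. The pictures show the foot down on the rail, but I did not measure its holding force.
- **Other things:** the pencil and offcut look unmoved in the last picture. The arm went nowhere near the other bystanders, and I did not re-measure those.

**One reading disagreed:** a fit taken while the arm partly hid the rail showed about 1° of skew. The clear view afterwards did not confirm it.

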